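# Find the soap safe's concealed catch by touch

## Task

The green soap safe on the plank has a flat lid of six look-alike square pads, and one of them, you cannot see which, is the concealed catch. With the fingertips feel gently over the pads until one gives, and press that one down so that the soap tray springs open at the front; then take the hand away. Let the tray come out by itself without touching it, do not push hard enough to crack the lid, and leave the tumbler, beater and basin where they are.

Things in the scene. Friction and masses are not known exactly. Their poses are not given: they have to be found in the camera images.
- soap_safe: Green plastic soap safe fixed to the plank, 140 (its x) x 200 (its y) x 60 mm high; origin at the centre of its underside; front = its -x. Its flat level lid is 60 mm above the plank, with six square flush pads of 50 x 50 mm in two rows of three, 57 mm between centres. Five are rigid blanks, one (a different one each time, unmarked) is the catch. Lid and pads crack at more than 60 N.
- catch (a joint): How far the concealed catch pad is pressed down, in m: 0 flush with the lid, 0.007 fully down. It begins to yield at about 2 N, is fully down at about 5 N, frees the tray after about 4 mm and springs back when let go. The reading does not tell which pad it is.
- tray (a joint): How far the white soap tray (front 187 mm wide, 5 to 46 mm above the plank, blue soap bar behind it) has come out of the safe's front along the safe's -x, in m: 0 shut and latched, 0.045 fully open. A spring pushes it out in about half a second once the catch is pressed, and it stays out.
- pad0 (a point): Centre of the right-hand front pad's place, on the top face of the lid (60 mm above the plank), at x -28.5, y -57 mm from the safe's origin. Fixed to the safe; does not move when the pad is pressed.
- pad1 (a point): Centre of the right-hand back pad's place, on the top face of the lid (60 mm above the plank), at x +28.5, y -57 mm from the safe's origin. Fixed to the safe; does not move when the pad is pressed.
- pad2 (a point): Centre of the middle front pad's place, on the top face of the lid (60 mm above the plank), at x -28.5, y +0 mm from the safe's origin. Fixed to the safe; does not move when the pad is pressed.
- pad3 (a point): Centre of the middle back pad's place, on the top face of the lid (60 mm above the plank), at x +28.5, y +0 mm from the safe's origin. Fixed to the safe; does not move when the pad is pressed.
- pad4 (a point): Centre of the left-hand front pad's place, on the top face of the lid (60 mm above the plank), at x -28.5, y +57 mm from the safe's origin. Fixed to the safe; does not move when the pad is pressed.
- pad5 (a point): Centre of the left-hand back pad's place, on the top face of the lid (60 mm above the plank), at x +28.5, y +57 mm from the safe's origin. Fixed to the safe; does not move when the pad is pressed.
- tumbler_mid (a point): Closed stainless steel tumbler, loose, 113 mm high, 76 mm across at the top, standing to the left (+y) of the safe. Point on its axis half-way up. Bystander.
- beater_mid (a point): Wooden paddle beater, loose, lying flat to the right (-y) of the safe: blade 200 x 80 x 20 mm, round handle 170 mm long of 20 mm diameter towards its -x. Point at mid-thickness, 60 mm from the handle end of the blade. Bystander.
- basin: Aluminium basin, loose, 280 mm across the rim, 90 mm high, to the far left. Origin at the centre of its underside. Bystander.

How it is judged:
By the outcome, as a careful person would: the job done as asked, in the order asked, and still so for the second after the job is handed in, with the robot touching nothing.
It also fails if it takes over 48 s, if anything falls off the work surface, if the arm or the gripper's body presses on something with over 40 N, if the wrist force passes 120 N, or if a joint passes its speed limit or range.

## Robot

A 6-joint arm with a two-finger parallel gripper is mounted at the origin on the work surface. World frame = base frame: x ahead of the robot, y to its left, z up, the work surface at z = 0. Lengths are in m, angles in rad, forces in N, time in s.
With the tool pointing down it reaches from about 0.25 to 0.775 m from the base axis. Payload 4 kg.
Tool frame: the origin (TCP) lies at the very end of the fingers, on their centre line; the grasp point (between the pads) lies 19 mm behind it; z points along the fingers, x is the direction in which the jaws open and shut, and the axes are right-handed (so a half turn about z gives the same grasp; the last joint's range is limited). The gripper opens to 94 mm and grips with 3 to 60 N. Pads are 16 mm wide; open, the fingers measure 119 mm over their backs; the gripper's body (75 mm by 177 mm) begins 78 mm behind the grasp point.
Start: joints at [1.084, 0.087, 1.371, -0, 1.684, -0.103], TCP at [0.206, 0.51, 0.206] pointing down, gripper open.
Joint ranges: [-3.1, 3.1], [-0.76, 2.03], [0.27, 2.55], [-1.08, 4.22], [0.17, 2.65], [-2.57, 2.57]. Speed limits (rad/s): [2.79, 2.79, 3.14, 3.14, 3.14, 3.14].

## Interface

Orientations are given as [roll, pitch, yaw] about the fixed x, y, z axes, in that order (R = Rz(yaw) Ry(pitch) Rx(roll)).
In Python, from bench import robot, cams, ticket gives the robot as it stands.
- The arm moves only by the tool jog_arm, never from a script. Its argument "series" is a list of rows, each an object of numbers: "x", "y", "z": the shift along the tool's x, y, z in m; "rx", "ry", "rz": the turn, a rotation vector about the tool's x, y, z in degrees. A call has 1 to 12 rows; each row shifts and turns the pose as measured when the row begins, along the tool's axes as they then stand; what a row does not reach is not made up. A row lasts 1/12 s, in which the tool goes at most 41.7 mm and 7.16 degrees, less where a joint would pass 70% of its speed; a pose out of reach is approached as far as the arm can. A call with a gripper value outside its range is refused whole. "claw" is the opening, from 0 (shut) to 1 (fully open), set as the call begins (left out, the last holds). The fingers move at their own pace and stop on an object; the grip force is fixed at half the most. Time passes only in rows, so rows that do not move let the fingers close. It gives the time, the measured TCP pose, the force and the opening at its end, in the units of the state.
- robot.get_obs(): the state, without advancing time (a new reading comes with each control period).
- cams.snapshot(name): name is "scene" or "side" or "wrist"; returns a dict with "img" (480x640x3 uint8, red, green, blue), "mtx" (3x3 intrinsics, pixels), "origin" and "attitude" of the camera in the world. Camera axes: x right, y down, z forward; pixel columns grow to the right and rows downward; lengths in m; the calibration is good to about 2 mm. A picture is of the moment at which its call begins. There is no depth.
- ticket.close_job(): hands the job in, once; it reports no verdict.
Trained networks look in a picture, given as the dict that the camera call returned (one of the last four; its "shot" number tells which), for a name from the list of things; names that differ only in an ending like _2 or _b are one class to them, and where a whole thing is asked for, a point or a joint stands for the part that bears it (a point fixed in the world has none). Each returns a list of dicts, best first, with "p" (0 to 1); they miss things now and then, are a little off and sometimes report something else, mostly with a low value. They report only what shows in the picture. A call takes as long as a camera call.
- cams.look_for(thing, picture): "bbox" ([left, top, width, height] in pixels, round what is visible of it).
The state is a dict: "time": time; "joint_positions": joint angles; "qvel": joint speeds; "joint_torque": joint torques, N m; "tool_pos": TCP position; "ee_rot": TCP orientation; "wrist_force": force on the tool from outside, world axes, zero at the start; "wrist_torque": the same for the moment, N m; "width": finger opening in m.
Only numpy, scipy, OpenCV 4.12 (cv2) and the standard library are available. Lean on these libraries where they do the work, as an engineer would, in place of code of your own. Each camera call takes 0.05 s, during which the arm holds its last target.

## Working session

There is one attempt and no reset: what is moved stays moved. The work goes in short steps, Python scripts to look and compute and a tool call to move; the robot and the scene stay as the last step left them, time stands still between calls to the robot, and variables do not carry over. Pictures are saved under pics/ and viewed, and the job is handed in when it is done.

Besides the shell and the picture viewer there is one more tool, called after "Call:" as name([rows], argument=value, ...), one row to a line, values as JSON. jog_arm: Moves the arm, as the interface text tells. Its arguments: {"type":"object","properties":{"series":{"type":"array","items":{"type":"object","properties":{"x":{"type":"number"},"y":{"type":"number"},"z":{"type":"number"},"rx":{"type":"number"},"ry":{"type":"number"},"rz":{"type":"number"}}}},"claw":{"type":"number"}},"required":["series"]}

```bash
mkdir -p pics; ls; cat > h.py <<'E'
import numpy as np, cv2
from bench import robot, cams, ticket
def snap(n,f):
    s=cams.snapshot(n); cv2.imwrite('pics/'+f,s['img'][:,:,::-1]); return s
def ray(s,u,v,z):
    K=np.array(s['mtx']);A=np.array(s['attitude']);o=np.array(s['origin'])
    if A.shape!=(3,3):
        from scipy.spatial.transform import Rotation as R
        A=R.from_euler('xyz',A).as_matrix()
    d=A@np.linalg.inv(K)@np.array([u,v,1.]); return o+d*(z-o[2])/d[2]
def proj(s,P):
    K=np.array(s['mtx']);A=np.array(s['attitude']);o=np.array(s['origin'])
    if A.shape!=(3,3):
        from scipy.spatial.transform import Rotation as R
        A=R.from_euler('xyz',A).as_matrix()
    p=K@(A.T@(np.array(P)-o)); return p[:2]/p[2]
E
python3 - <<'E'
from h import *
np.set_printoptions(precision=4,suppress=True)
print(robot.get_obs())
for n in ['scene','side','wrist']:
    s=snap(n,n+'0.png'); print(n,s['origin'],s['attitude'],s['mtx'])
    for t in ['soap_safe','tray','tumbler_mid','beater_mid','basin']:
        print(t,cams.look_for(t,s)[:2])
E
```

```text
pics
{'time': 0.0, 'joint_positions': array([ 1.0839,  0.088 ,  1.3723, -0.    ,  1.6836, -0.1031]), 'qvel': array([-0.0008, -0.0011, -0.0007, -0.0003, -0.0018, -0.0005]), 'joint_torque': array([ -0.0007, -34.0203, -30.2417,   0.0717,   0.0332,  -0.0002]), 'tool_pos': array([0.2057, 0.5095, 0.2043]), 'ee_rot': array([-3.1414,  0.0022,  1.187 ]), 'wrist_force': array([0.2363, 0.2056, 0.2272]), 'wrist_torque': array([ 0.0375, -0.0309, -0.0367]), 'width': 0.09412304535647388}
scene [ 1.3564 -0.2189  0.7099] [-2.2058  0.0181  1.0982] [[535.2016   0.     315.9068]
 [  0.     535.2016 245.9273]
 [  0.       0.       1.    ]]
soap_safe [{'bbox': [180.6, 248.6, 111.9, 85.7], 'p': 0.77}]
tray [{'bbox': [179.1, 248.6, 114.7, 85.9], 'p': 0.25}]
tumbler_mid [{'bbox': [302.0, 231.1, 37.1, 61.5], 'p': 0.86}]
beater_mid [{'bbox': [109.1, 261.3, 56.8, 138.6], 'p': 0.8}]
basin [{'bbox': [385.9, 146.4, 117.2, 74.3], 'p': 0.86}]
side [ 0.1263 -0.4586  0.7376] [-2.2774  0.0136 -0.6258] [[515.1609   0.     321.4226]
 [  0.     515.1609 240.6188]
 [  0.       0.       1.    ]]
soap_safe [{'bbox': [330.2, 253.8, 119.3, 122.0], 'p': 0.17}]
tray [{'bbox': [330.7, 281.8, 39.8, 82.9], 'p': 0.69}]
tumbler_mid [{'bbox': [319.6, 214.2, 40.4, 57.3], 'p': 0.82}]
beater_mid [{'bbox': [348.5, 339.1, 202.2, 126.0], 'p': 0.94}, {'bbox': [328.6, 252.8, 120.5, 122.4], 'p': 0.73}]
basin [{'bbox': [141.1, 137.3, 116.6, 77.8], 'p': 0.86}]
wrist [0.1324 0.5395 0.3847] [ 2.8625 -0.0005  1.1882] [[417.1701   0.     320.8639]
 [  0.     417.1701 233.3536]
 [  0.       0.       1.    ]]
soap_safe []
tray []
tumbler_mid []
beater_mid []
basin [{'bbox': [330.5, 355.1, 215.2, 124.6], 'p': 0.9}]
```

View pics/scene0.png

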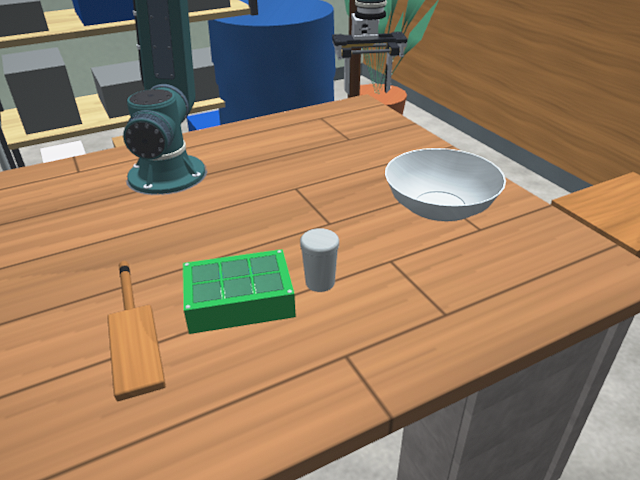

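View pics/side0.png

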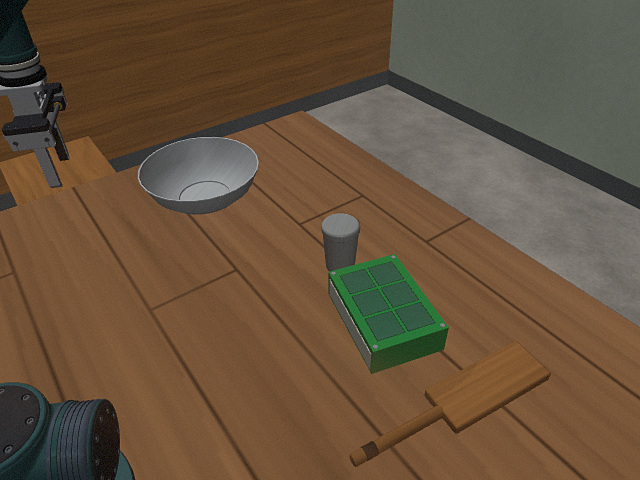

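The scene picture shows the safe's lid at about (183–293, 250–308) with the tumbler close to its left at (320, 260) and the beater at (135, 350). In the side picture, the lid's corners are near (330,272), (393,255), (446,328) and (371,350), and the white tray front faces left.

```bash
python3 - <<'E'
import cv2,numpy as np
a=cv2.imread('pics/scene0.png')[240:340,170:305];b=cv2.imread('pics/side0.png')[245:380,320:455]
cv2.imwrite('pics/za.png',cv2.resize(a,None,fx=5,fy=5,interpolation=cv2.INTER_CUBIC))
cv2.imwrite('pics/zb.png',cv2.resize(b,None,fx=4,fy=4,interpolation=cv2.INTER_CUBIC))
E
```

```text
(no output)
```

View pics/za.png

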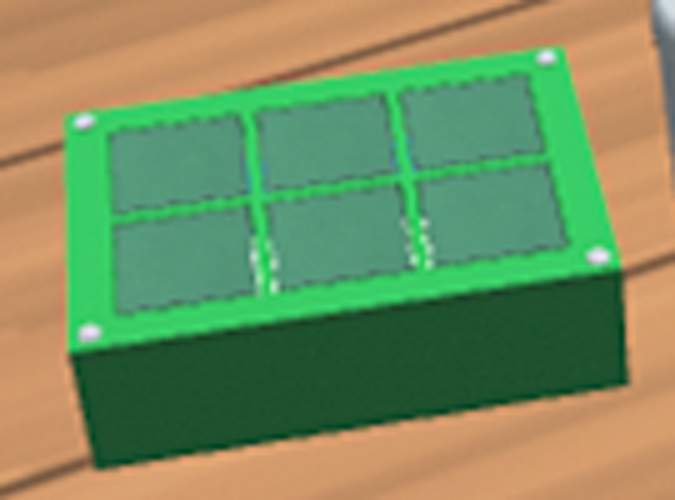

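View pics/zb.png

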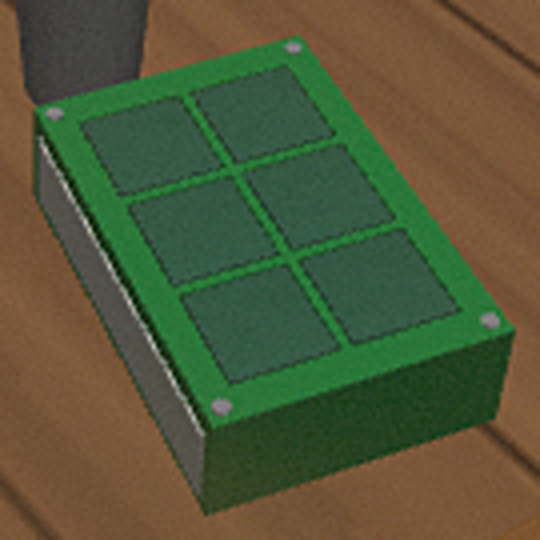

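```bash
cat > fit.py <<'E'
from h import *
from scipy.optimize import least_squares
import pickle
np.set_printoptions(precision=4,suppress=True)
cs={'scene':snap('scene','scene1.png'),'side':snap('side','side1.png')}
FR,FL,BL,BR=(-.07,-.1),(-.07,.1),(.07,.1),(.07,-.1)
obs=[('scene',FR,.06,66,115),('scene',FL,.06,565,48),('scene',BL,.06,622,270),('scene',BR,.06,70,352),('scene',BR,0,97,468),('scene',BL,0,628,383),
('side',FL,.06,38,105),('side',BL,.06,300,38),('side',BR,.06,514,330),('side',FR,.06,205,432),('side',FR,0,210,514),('side',BR,0,497,418)]
O={'scene':(170,240,5),'side':(320,245,4)}
def res(p):
    r=[]
    for c,(x,y),z,u,v in obs:
        a,b,k=O[c]; m=np.array([a+(u+.5)/k-.5,b+(v+.5)/k-.5])
        C,S=np.cos(p[3]),np.sin(p[3])
        r.append(proj(cs[c],[p[0]+C*x-S*y,p[1]+S*x+C*y,p[2]+z])-m)
    return np.array(r).ravel()
f=least_squares(res,[.5,-.1,0,0],loss='soft_l1'); print(f.x,np.degrees(f.x[3])); print(res(f.x).reshape(-1,2))
x,y,z,t=f.x;C,S=np.cos(t),np.sin(t)
for i in range(6):
    a=[-.0285,.0285][i%2];b=[-.057,0,.057][i//2]
    print('pad',i,x+C*a-S*b,y+S*a+C*b,z+.06)
for c,w in(('scene',[302.0,231.1,37.1,61.5]),('side',[319.6,214.2,40.4,57.3])):
    print('tumbler top ctr', ray(cs[c],w[0]+w[2]/2,w[1]+w[3]/2,.0565))
E
python3 fit.py
```

```text
[ 0.5825 -0.0062  0.0002 -0.2692] -15.422662998751228
[[ 0.2468 -0.4799]
 [ 0.2872 -0.6928]
 [ 0.6033 -0.5908]
 [-0.104  -0.3642]
 [-0.1305  0.3806]
 [ 0.7213  0.6192]
 [-0.5774  0.7485]
 [ 0.5413 -0.4712]
 [ 0.6732  0.5182]
 [ 2.1561 -0.7127]
 [-0.9216  0.8162]
 [-0.0879  0.7146]]
pad 0 0.5399022839170347 -0.053537114446757135 0.0601741910014419
pad 1 0.5948497304301239 -0.0686955484585935 0.0601741910014419
pad 2 0.555060717928871 0.0014103320663320998 0.0601741910014419
pad 3 0.6100081644419603 -0.013748101945504267 0.0601741910014419
pad 4 0.5702191519407074 0.056357778579421335 0.0601741910014419
pad 5 0.6251665984537966 0.041199344567584964 0.0601741910014419
tumbler top ctr [0.613  0.1582 0.0565]
tumbler top ctr [0.612  0.1657 0.0565]
```

Call:
jog_arm([
  {"x": -0.02,"y": 0.036},
  {"x": -0.02,"y": 0.036},
  {"x": -0.02,"y": 0.036},
  {"x": -0.02,"y": 0.036},
  {"x": -0.02,"y": 0.036},
  {"x": -0.02,"y": 0.036},
  {"x": -0.02,"y": 0.036},
  {"x": -0.02,"y": 0.036},
  {"x": -0.02,"y": 0.036},
  {"x": -0.02,"y": 0.036},
  {"x": -0.02,"y": 0.036},
  {"x": -0.02,"y": 0.036},
], claw=0)

```text
invalid input
```

```bash
cat > go.py <<'E'
import sys
from h import *
from scipy.spatial.transform import Rotation as R
np.set_printoptions(precision=4,suppress=True)
# safe pose
x,y,t=.5825,-.0062,-.2692
C,S=np.cos(t),np.sin(t)
o=robot.get_obs(); A=R.from_euler('xyz',o['ee_rot']); p=o['tool_pos']
print('t',o['time'],'tcp',p,'rpy',o['ee_rot'],'F',o['wrist_force'],'T',o['wrist_torque'],'w',o['width'],'j',o['joint_positions'])
d=p[:2]-[x,y]; print('tcp in safe frame',C*d[0]+S*d[1],-S*d[0]+C*d[1])
G=R.from_euler('xyz',[np.pi,0,t+np.pi/2])
print('rotvec tool deg',np.degrees((A.inv()*G).as_rotvec()))
z=float(sys.argv[1]) if len(sys.argv)>1 else p[2]
for i in range(6):
    a=[-.0285,.0285][i%2];b=[-.057,0,.057][i//2]
    P=np.array([x+C*a-S*b,y+S*a+C*b,z]); print('pad',i,'tool shift',A.inv().apply(P-p))
E
python3 go.py .08
```

```text
t 1.0 tcp [0.206  0.51   0.2055] rpy [ 3.1415 -0.0002  1.187 ] F [-0.1025 -0.5036  0.7717] T [-0.0458 -0.0261  0.0014] w 0.09406128942385417 j [ 1.0839  0.0872  1.3707 -0.      1.6836 -0.1031]
tcp in safe frame -0.5002559515305899 0.39747077334433134
rotvec tool deg [ 0.0033 -0.0086 -6.5676]
pad 0 tool shift [-0.3976  0.5206  0.1255]
pad 1 tool shift [-0.391   0.5773  0.1255]
pad 2 tool shift [-0.3409  0.5141  0.1255]
pad 3 tool shift [-0.3344  0.5707  0.1255]
pad 4 tool shift [-0.2843  0.5076  0.1255]
pad 5 tool shift [-0.2778  0.5642  0.1255]
```

Call:
jog_arm([
  {"x": 0,"y": 0,"z": 0,"rx": 0,"ry": 0,"rz": -6.5},
], claw=0)

```text
time: 1.08
tool_pos: [0.206, 0.51, 0.2055]
ee_rot: [3.142, -0.0, 1.302]
wrist_force: [-0.1, 0.3, 0.5]
width: 0.0899
```

Call:
jog_arm([
  {"x": -0.024,"y": 0.033,"z": 0,"rx": 0,"ry": 0,"rz": 0},
  {"x": -0.024,"y": 0.033,"z": 0,"rx": 0,"ry": 0,"rz": 0},
  {"x": -0.024,"y": 0.033,"z": 0,"rx": 0,"ry": 0,"rz": 0},
  {"x": -0.024,"y": 0.033,"z": 0,"rx": 0,"ry": 0,"rz": 0},
  {"x": -0.024,"y": 0.033,"z": 0,"rx": 0,"ry": 0,"rz": 0},
  {"x": -0.024,"y": 0.033,"z": 0,"rx": 0,"ry": 0,"rz": 0},
  {"x": -0.024,"y": 0.033,"z": 0,"rx": 0,"ry": 0,"rz": 0},
  {"x": -0.024,"y": 0.033,"z": 0,"rx": 0,"ry": 0,"rz": 0},
  {"x": -0.024,"y": 0.033,"z": 0,"rx": 0,"ry": 0,"rz": 0},
  {"x": -0.024,"y": 0.033,"z": 0,"rx": 0,"ry": 0,"rz": 0},
  {"x": -0.024,"y": 0.033,"z": 0,"rx": 0,"ry": 0,"rz": 0},
  {"x": -0.024,"y": 0.033,"z": 0,"rx": 0,"ry": 0,"rz": 0},
])

```text
time: 2.08
tool_pos: [0.518, 0.1264, 0.2052]
ee_rot: [3.14, -0.006, 1.325]
wrist_force: [1.2, -0.0, -0.4]
width: 0.0106
```

```bash
python3 go.py .08
```

```text
t 2.0833 tcp [0.518  0.1264 0.2052] rpy [ 3.1397 -0.0062  1.3247] F [ 1.1951 -0.0111 -0.3828] T [0.0057 0.013  0.0348] w 0.0106345263384587 j [ 0.1297  0.0463  1.4147  0.0051  1.6765 -1.1945]
tcp in safe frame -0.09740917196634033 0.1107066399968265
rotvec tool deg [ 0.106  -0.3582  1.3259]
pad 0 tool shift [-0.17    0.0648  0.1242]
pad 1 tool shift [-0.1714  0.1218  0.1243]
pad 2 tool shift [-0.113   0.0661  0.1246]
pad 3 tool shift [-0.1144  0.1231  0.1247]
pad 4 tool shift [-0.0561  0.0674  0.1249]
pad 5 tool shift [-0.0574  0.1244  0.125 ]
```

Call:
jog_arm([
  {"x": -0.019,"y": 0.0225,"z": 0,"rx": 0,"ry": -0.3,"rz": 1.3},
  {"x": -0.019,"y": 0.0225,"z": 0,"rx": 0,"ry": 0,"rz": 0},
  {"x": -0.018,"y": 0.0225,"z": 0,"rx": 0,"ry": 0,"rz": 0},
  {"x": 0,"y": 0,"z": 0.025,"rx": 0,"ry": 0,"rz": 0},
  {"x": 0,"y": 0,"z": 0.03,"rx": 0,"ry": 0,"rz": 0},
  {"x": 0,"y": 0,"z": 0.03,"rx": 0,"ry": 0,"rz": 0},
  {"x": 0,"y": 0,"z": 0.025,"rx": 0,"ry": 0,"rz": 0},
  {"x": 0,"y": 0,"z": 0.012,"rx": 0,"ry": 0,"rz": 0},
  {"x": 0,"y": 0,"z": 0,"rx": 0,"ry": 0,"rz": 0},
])

```text
time: 2.83
tool_pos: [0.5792, 0.0389, 0.0798]
ee_rot: [3.131, -0.0, 1.285]
wrist_force: [-1.4, 0.1, -0.1]
width: 0.0004
```

```bash
python3 - <<'E'
from h import *
snap('side','side2.png');s=snap('scene','scene2.png')
E
python3 go.py .065
```

```text
t 2.9333 tcp [0.5808 0.039  0.0828] rpy [ 3.1265 -0.0014  1.2849] F [ 0.3777 -0.1324 -0.0523] T [0.0544 0.0136 0.0038] w 0.00019524215773622175 j [-0.0288  0.2013  1.488  -0.0025  1.4372 -1.3134]
tcp in safe frame -0.013682251871289065 0.043122866859526945
rotvec tool deg [ 0.8677 -0.0711 -0.9564]
pad 0 tool shift [-0.1004 -0.0134  0.0175]
pad 1 tool shift [-0.0994  0.0436  0.0183]
pad 2 tool shift [-0.0434 -0.0144  0.0175]
pad 3 tool shift [-0.0424  0.0426  0.0184]
pad 4 tool shift [ 0.0136 -0.0153  0.0176]
pad 5 tool shift [0.0146 0.0417 0.0185]
```

View pics/side2.png

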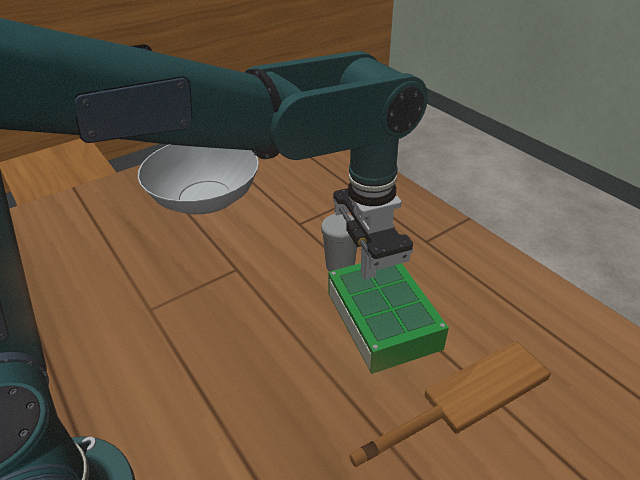

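The hand is over the left front pad area with closed fingers at about (372, 275), and the tumbler is clear behind it. I'll correct the offset and then feel downward.

Call:
jog_arm([
  {"x": 0.007,"y": -0.008,"z": 0.002,"rx": 0.85,"ry": 0,"rz": -0.9},
  {"x": 0.006,"y": -0.007,"z": 0.004,"rx": 0,"ry": 0,"rz": 0},
  {"x": 0,"y": 0,"z": 0.003,"rx": 0,"ry": 0,"rz": 0},
  {"x": 0,"y": 0,"z": 0,"rx": 0,"ry": 0,"rz": 0},
])

```text
time: 3.27
tool_pos: [0.5725, 0.058, 0.0792]
ee_rot: [3.133, -0.005, 1.303]
wrist_force: [-0.2, 0.3, -1.0]
width: 0.0008
```

```bash
python3 go.py .06
```

```text
t 3.2667 tcp [0.5725 0.058  0.0792] rpy [ 3.1328 -0.0045  1.303 ] F [-0.1544  0.2589 -0.9515] T [-0.0067  0.0093 -0.0318] w 0.0008236113729364603 j [ 0.0012  0.1934  1.505   0.0021  1.4336 -1.3021]
tcp in safe frame -0.02668257734253098 0.059235447568993786
rotvec tool deg [ 0.5031 -0.26    0.082 ]
pad 0 tool shift [-0.1163 -0.0021  0.0186]
pad 1 tool shift [-0.1164  0.0548  0.0191]
pad 2 tool shift [-0.0593 -0.0021  0.0189]
pad 3 tool shift [-0.0594  0.0549  0.0194]
pad 4 tool shift [-0.0023 -0.002   0.0191]
pad 5 tool shift [-0.0024  0.055   0.0196]
```

Call:
jog_arm([
  {"x": -0.002,"y": -0.002,"z": 0.004,"rx": 0,"ry": 0,"rz": 0},
  {"x": 0,"y": 0,"z": 0.004,"rx": 0,"ry": 0,"rz": 0},
  {"x": 0,"y": 0,"z": 0.003,"rx": 0,"ry": 0,"rz": 0},
  {"x": 0,"y": 0,"z": 0,"rx": 0,"ry": 0,"rz": 0},
])

```text
time: 3.6
tool_pos: [0.571, 0.0572, 0.0695]
ee_rot: [3.128, -0.005, 1.304]
wrist_force: [0.1, 0.4, -0.3]
width: 0.0006
```

Call:
jog_arm([
  {"x": 0,"y": 0,"z": 0.003,"rx": 0,"ry": 0,"rz": 0},
  {"x": 0,"y": 0,"z": 0.003,"rx": 0,"ry": 0,"rz": 0},
  {"x": 0,"y": 0,"z": 0.001,"rx": 0,"ry": 0,"rz": 0},
  {"x": 0,"y": 0,"z": 0,"rx": 0,"ry": 0,"rz": 0},
])

```text
time: 3.93
tool_pos: [0.5711, 0.0567, 0.0613]
ee_rot: [3.129, -0.005, 1.304]
wrist_force: [-0.4, -0.6, 0.4]
width: 0.0005
```

Call:
jog_arm([
  {"x": 0,"y": 0,"z": 0.001,"rx": 0,"ry": 0,"rz": 0},
  {"x": 0,"y": 0,"z": 0.001,"rx": 0,"ry": 0,"rz": 0},
])

```text
time: 4.1
tool_pos: [0.5712, 0.0566, 0.0603]
ee_rot: [3.129, -0.005, 1.304]
wrist_force: [-3.9, 0.5, 8.3]
width: 0.0003
```

Pad 4 is rigid: 8 N with no travel, and the surface is at z ≈ 0.060. Next is pad 5, along tool +y.

Call:
jog_arm([
  {"x": 0,"y": 0,"z": -0.005,"rx": 0,"ry": 0,"rz": 0},
  {"x": 0,"y": 0,"z": -0.004,"rx": 0,"ry": 0,"rz": 0},
  {"x": 0,"y": 0.014,"z": 0,"rx": 0,"ry": 0,"rz": 0},
  {"x": 0,"y": 0.018,"z": 0,"rx": 0,"ry": 0,"rz": 0},
  {"x": 0,"y": 0.012,"z": 0,"rx": 0,"ry": 0,"rz": 0},
  {"x": 0,"y": 0.004,"z": 0,"rx": 0,"ry": 0,"rz": 0},
  {"x": 0,"y": 0,"z": 0,"rx": 0,"ry": 0,"rz": 0},
])

```text
time: 4.68
tool_pos: [0.6198, 0.0437, 0.0731]
ee_rot: [3.125, -0.006, 1.304]
wrist_force: [-0.2, 0.2, -0.0]
width: 0.0003
```

```bash
python3 go.py .06
```

```text
t 4.6833 tcp [0.6198 0.0437 0.0731] rpy [ 3.1254 -0.0062  1.3041] F [-0.1926  0.207  -0.0476] T [-0.0317  0.0104 -0.0029] w 0.0002585019705622358 j [-0.022   0.2898  1.3997  0.0021  1.4349 -1.3263]
tcp in safe frame 0.022691589851482348 0.058043186140562815
rotvec tool deg [ 0.9258 -0.3556  0.1412]
pad 0 tool shift [-0.115  -0.0517  0.0116]
pad 1 tool shift [-0.1151  0.0053  0.0125]
pad 2 tool shift [-0.058  -0.0515  0.0119]
pad 3 tool shift [-0.0581  0.0055  0.0128]
pad 4 tool shift [-0.001  -0.0514  0.0123]
pad 5 tool shift [-0.0011  0.0056  0.0132]
```

Call:
jog_arm([
  {"x": -0.001,"y": 0.0055,"z": 0.003,"rx": 0.9,"ry": -0.3,"rz": 0},
  {"x": 0,"y": 0,"z": 0.004,"rx": 0,"ry": 0,"rz": 0},
  {"x": 0,"y": 0,"z": 0.002,"rx": 0,"ry": 0,"rz": 0},
  {"x": 0,"y": 0,"z": 0,"rx": 0,"ry": 0,"rz": 0},
])

```text
time: 5.02
tool_pos: [0.6234, 0.0419, 0.0639]
ee_rot: [-3.14, -0.001, 1.304]
wrist_force: [-0.8, -0.5, -0.4]
width: 0.0005
```

Call:
jog_arm([
  {"x": 0,"y": 0,"z": 0.002,"rx": 0,"ry": 0,"rz": 0},
  {"x": 0,"y": 0,"z": 0.001,"rx": 0,"ry": 0,"rz": 0},
  {"x": 0,"y": 0,"z": 0.001,"rx": 0,"ry": 0,"rz": 0},
])

```text
time: 5.27
tool_pos: [0.6221, 0.0424, 0.0603]
ee_rot: [-3.141, -0.001, 1.305]
wrist_force: [-1.0, -1.0, 6.2]
width: 0.0006
```

Call:
jog_arm([
  {"x": 0,"y": 0,"z": 0.001,"rx": 0,"ry": 0,"rz": 0},
])

```text
time: 5.35
tool_pos: [0.6222, 0.0424, 0.0603]
ee_rot: [-3.141, -0.001, 1.305]
wrist_force: [-0.6, -1.3, 4.8]
width: 0.0007
```

Pad 5 is rigid too: 5–6 N and z unchanged. Next is pad 3, along tool −x.

Call:
jog_arm([
  {"x": 0,"y": 0,"z": -0.005,"rx": 0,"ry": 0,"rz": 0},
  {"x": 0,"y": 0,"z": -0.004,"rx": 0,"ry": 0,"rz": 0},
  {"x": -0.014,"y": 0,"z": 0,"rx": 0,"ry": 0,"rz": 0},
  {"x": -0.018,"y": 0.002,"z": 0,"rx": 0,"ry": 0,"rz": 0},
  {"x": -0.013,"y": 0.001,"z": 0,"rx": 0,"ry": 0,"rz": 0},
  {"x": -0.006,"y": 0,"z": 0,"rx": 0,"ry": 0,"rz": 0},
  {"x": 0,"y": 0,"z": 0,"rx": 0,"ry": 0,"rz": 0},
])

```text
time: 5.93
tool_pos: [0.6104, -0.0115, 0.0701]
ee_rot: [3.141, -0.001, 1.306]
wrist_force: [0.1, 0.1, 0.1]
width: 0.0006
```

```bash
python3 go.py .06
```

```text
t 5.9333 tcp [ 0.6104 -0.0115  0.0701] rpy [ 3.1411 -0.0006  1.3064] F [0.1231 0.1186 0.1352] T [ 0.0091 -0.004   0.0007] w 0.0006160446814858272 j [-0.112   0.2813  1.4166  0.0005  1.4431 -1.4185]
tcp in safe frame 0.028287753212335006 0.002315267597068252
rotvec tool deg [ 0.0288 -0.0338  0.2778]
pad 0 tool shift [-0.059  -0.0571  0.01  ]
pad 1 tool shift [-0.0593 -0.0001  0.01  ]
pad 2 tool shift [-0.002  -0.0568  0.01  ]
pad 3 tool shift [-0.0023  0.0002  0.0101]
pad 4 tool shift [ 0.055  -0.0565  0.0101]
pad 5 tool shift [0.0547 0.0005 0.0101]
```

Call:
jog_arm([
  {"x": -0.002,"y": 0,"z": 0.003,"rx": 0,"ry": 0,"rz": 0},
  {"x": 0,"y": 0,"z": 0.003,"rx": 0,"ry": 0,"rz": 0},
  {"x": 0,"y": 0,"z": 0.001,"rx": 0,"ry": 0,"rz": 0},
  {"x": 0,"y": 0,"z": 0.001,"rx": 0,"ry": 0,"rz": 0},
  {"x": 0,"y": 0,"z": 0.001,"rx": 0,"ry": 0,"rz": 0},
])

```text
time: 6.35
tool_pos: [0.6095, -0.0137, 0.0603]
ee_rot: [-3.141, -0.001, 1.306]
wrist_force: [-2.2, -1.0, 7.0]
width: 0.0005
```

Call:
jog_arm([
  {"x": 0,"y": 0,"z": 0.001,"rx": 0,"ry": 0,"rz": 0},
])

```text
time: 6.43
tool_pos: [0.6095, -0.0137, 0.0603]
ee_rot: [3.142, -0.0, 1.306]
wrist_force: [-2.6, -0.9, 7.0]
width: 0.0004
```

Pad 3 is rigid (7 N, no travel). Next is pad 2, along tool −y.

Call:
jog_arm([
  {"x": 0,"y": 0,"z": -0.005,"rx": 0,"ry": 0,"rz": 0},
  {"x": 0,"y": 0,"z": -0.004,"rx": 0,"ry": 0,"rz": 0},
  {"x": 0,"y": -0.014,"z": 0,"rx": 0,"ry": 0,"rz": 0},
  {"x": 0,"y": -0.018,"z": 0,"rx": 0,"ry": 0,"rz": 0},
  {"x": 0,"y": -0.015,"z": 0,"rx": 0,"ry": 0,"rz": 0},
  {"x": 0,"y": -0.006,"z": 0,"rx": 0,"ry": 0,"rz": 0},
  {"x": 0,"y": 0,"z": 0,"rx": 0,"ry": 0,"rz": 0},
])

```text
time: 7.02
tool_pos: [0.5585, 0.0028, 0.0711]
ee_rot: [3.138, -0.002, 1.309]
wrist_force: [0.4, 0.8, 0.5]
width: 0.0005
```

```bash
python3 go.py .06
```

```text
t 7.0167 tcp [0.5585 0.0028 0.0711] rpy [ 3.1384 -0.002   1.3092] F [0.4013 0.7535 0.5162] T [ 0.0369  0.022  -0.0257] w 0.000522211985781391 j [-0.0974  0.1678  1.5514  0.0015  1.4189 -1.4068]
tcp in safe frame -0.02549097323030667 0.002314939769055363
rotvec tool deg [ 0.1827 -0.1156  0.433 ]
pad 0 tool shift [-0.0593 -0.0035  0.011 ]
pad 1 tool shift [-0.0597  0.0535  0.0112]
pad 2 tool shift [-0.0023 -0.0031  0.0111]
pad 3 tool shift [-0.0027  0.0539  0.0113]
pad 4 tool shift [ 0.0547 -0.0026  0.0112]
pad 5 tool shift [0.0543 0.0544 0.0114]
```

Call:
jog_arm([
  {"x": -0.002,"y": -0.003,"z": 0.003,"rx": 0,"ry": 0,"rz": 0},
  {"x": 0,"y": 0,"z": 0.003,"rx": 0,"ry": 0,"rz": 0},
  {"x": 0,"y": 0,"z": 0.002,"rx": 0,"ry": 0,"rz": 0},
  {"x": 0,"y": 0,"z": 0.001,"rx": 0,"ry": 0,"rz": 0},
  {"x": 0,"y": 0,"z": 0.001,"rx": 0,"ry": 0,"rz": 0},
])

```text
time: 7.43
tool_pos: [0.5574, 0.0012, 0.0608]
ee_rot: [3.135, -0.002, 1.309]
wrist_force: [-0.3, 0.1, -0.5]
width: 0.001
```

Call:
jog_arm([
  {"x": 0,"y": 0,"z": 0.001,"rx": 0,"ry": 0,"rz": 0},
])

```text
time: 7.52
tool_pos: [0.5575, 0.0012, 0.0597]
ee_rot: [3.136, -0.003, 1.309]
wrist_force: [-1.9, 1.0, 4.7]
width: 0.0003
```

Call:
jog_arm([
  {"x": 0,"y": 0,"z": 0.001,"rx": 0,"ry": 0,"rz": 0},
])

```text
time: 7.6
tool_pos: [0.5575, 0.0011, 0.0591]
ee_rot: [3.137, -0.003, 1.309]
wrist_force: [-2.9, 1.5, 4.2]
width: 0.0007
```

Pad 2 seems to yield (z below the lid at about 4 N), so I'll press on gently.

Call:
jog_arm([
  {"x": 0,"y": 0,"z": 0.001,"rx": 0,"ry": 0,"rz": 0},
  {"x": 0,"y": 0,"z": 0.001,"rx": 0,"ry": 0,"rz": 0},
])

```text
time: 7.77
tool_pos: [0.5575, 0.0012, 0.058]
ee_rot: [3.137, -0.003, 1.309]
wrist_force: [-2.3, -0.4, 4.8]
width: 0.0003
```

Call:
jog_arm([
  {"x": 0,"y": 0,"z": 0.001,"rx": 0,"ry": 0,"rz": 0},
  {"x": 0,"y": 0,"z": 0.001,"rx": 0,"ry": 0,"rz": 0},
])

```text
time: 7.93
tool_pos: [0.5575, 0.0011, 0.0569]
ee_rot: [3.137, -0.003, 1.309]
wrist_force: [-3.0, 0.6, 4.7]
width: 0.0006
```

```bash
python3 go.py .06; python3 - <<'E'
from h import *
s=snap('side','side3.png')
E
```

```text
t 7.9333 tcp [0.5575 0.0011 0.0569] rpy [ 3.1369 -0.0025  1.309 ] F [-2.9924  0.5575  4.7048] T [0.0687 0.603  0.014 ] w 0.0006199720709213904 j [-0.1008  0.1759  1.5721  0.0018  1.3887 -1.4101]
tcp in safe frame -0.026059315638891002 0.00042509632884594247
rotvec tool deg [ 0.2668 -0.1471  0.4222]
pad 0 tool shift [-0.0574 -0.0028 -0.0033]
pad 1 tool shift [-0.0578  0.0541 -0.003 ]
pad 2 tool shift [-0.0004 -0.0024 -0.0032]
pad 3 tool shift [-0.0008  0.0546 -0.0029]
pad 4 tool shift [ 0.0566 -0.002  -0.003 ]
pad 5 tool shift [ 0.0562  0.055  -0.0027]
```

View pics/side3.png

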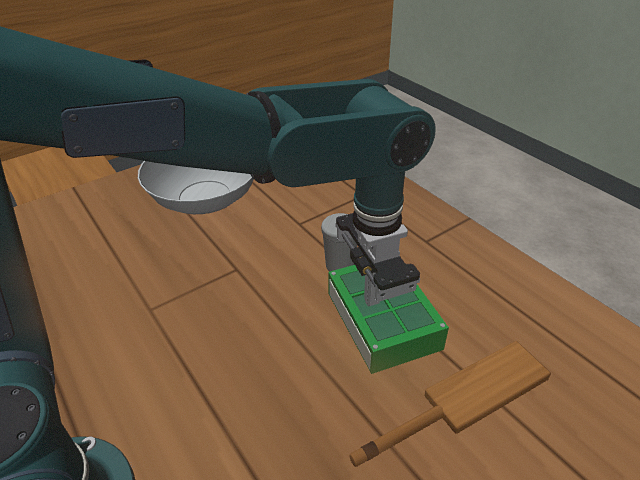

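The fingers are at (375, 300) on the middle front pad, about 3 mm down, and the tray is still shut. I'll keep pressing.

Call:
jog_arm([
  {"x": 0,"y": 0,"z": 0.0015,"rx": 0,"ry": 0,"rz": 0},
  {"x": 0,"y": 0,"z": 0.0015,"rx": 0,"ry": 0,"rz": 0},
])

```text
time: 8.15
tool_pos: [0.5575, 0.0011, 0.054]
ee_rot: [3.136, -0.003, 1.309]
wrist_force: [-2.8, 1.3, 4.0]
width: 0.0005
```

Call:
jog_arm([
  {"x": 0,"y": 0,"z": 0.0015,"rx": 0,"ry": 0,"rz": 0},
  {"x": 0,"y": 0,"z": 0.0015,"rx": 0,"ry": 0,"rz": 0},
])

```text
time: 8.32
tool_pos: [0.5576, 0.0011, 0.0531]
ee_rot: [3.136, -0.003, 1.309]
wrist_force: [-5.5, 0.0, 15.6]
width: 0.0002
```

Fully down (z 0.053, at the stop). Now I'll check the tray.

Call:
jog_arm([
  {"x": 0,"y": 0,"z": 0,"rx": 0,"ry": 0,"rz": 0},
  {"x": 0,"y": 0,"z": 0,"rx": 0,"ry": 0,"rz": 0},
  {"x": 0,"y": 0,"z": 0,"rx": 0,"ry": 0,"rz": 0},
  {"x": 0,"y": 0,"z": 0,"rx": 0,"ry": 0,"rz": 0},
  {"x": 0,"y": 0,"z": 0,"rx": 0,"ry": 0,"rz": 0},
  {"x": 0,"y": 0,"z": 0,"rx": 0,"ry": 0,"rz": 0},
])

```text
time: 8.82
tool_pos: [0.5575, 0.0012, 0.0538]
ee_rot: [3.136, -0.002, 1.309]
wrist_force: [-1.9, 0.9, 4.4]
width: 0.0007
```

```bash
python3 - <<'E'
from h import *
s=snap('side','side4.png'); print(cams.look_for('tray',s)[:2])
E
```

```text
[{'bbox': [306.5, 286.7, 65.6, 90.9], 'p': 0.69}]
```

View pics/side4.png

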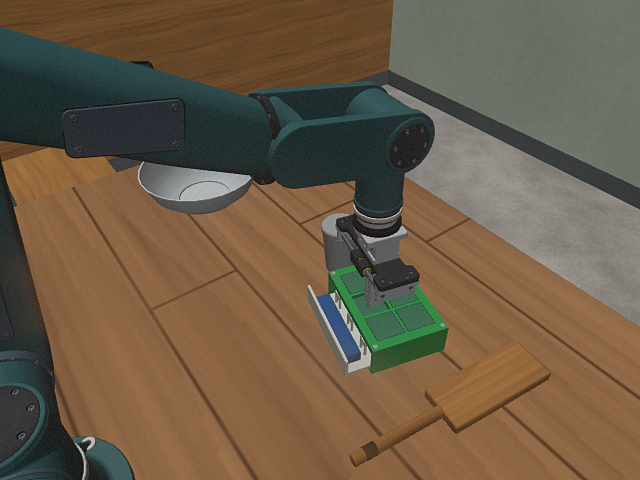

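The tray is out: its front runs from (308,287) to (350,372) with the blue soap behind it. I'll raise the hand straight up.

Call:
jog_arm([
  {"x": 0,"y": 0,"z": -0.004,"rx": 0,"ry": 0,"rz": 0},
  {"x": 0,"y": 0,"z": -0.008,"rx": 0,"ry": 0,"rz": 0},
  {"x": 0,"y": 0,"z": -0.015,"rx": 0,"ry": 0,"rz": 0},
  {"x": 0,"y": 0,"z": -0.02,"rx": 0,"ry": 0,"rz": 0},
  {"x": 0,"y": 0,"z": -0.025,"rx": 0,"ry": 0,"rz": 0},
  {"x": 0,"y": 0,"z": -0.025,"rx": 0,"ry": 0,"rz": 0},
  {"x": 0,"y": 0,"z": -0.025,"rx": 0,"ry": 0,"rz": 0},
  {"x": 0,"y": 0,"z": -0.02,"rx": 0,"ry": 0,"rz": 0},
  {"x": 0,"y": 0,"z": -0.01,"rx": 0,"ry": 0,"rz": 0},
  {"x": 0,"y": 0,"z": 0,"rx": 0,"ry": 0,"rz": 0},
  {"x": 0,"y": 0,"z": 0,"rx": 0,"ry": 0,"rz": 0},
  {"x": 0,"y": 0,"z": 0,"rx": 0,"ry": 0,"rz": 0},
])

```text
time: 9.92
tool_pos: [0.5574, 0.0003, 0.2076]
ee_rot: [3.137, -0.002, 1.308]
wrist_force: [0.0, -0.9, 0.2]
width: 0.0003
```

```bash
python3 - <<'E'
from h import *
np.set_printoptions(precision=4,suppress=True)
for n in['side','scene']:
    s=snap(n,n+'5.png'); 
    for t in ['tray','tumbler_mid','beater_mid','basin']: print(n,t,cams.look_for(t,s)[:1])
    if n=='side':
        x,y,t=.5825,-.0062,-.2692;C,S=np.cos(t),np.sin(t)
        for q in [(308,287),(347,361)]:
            P=ray(s,*q,.046)[:2]-[x,y]; print('tray front top in safe', C*P[0]+S*P[1],-S*P[0]+C*P[1])
o=robot.get_obs();print(o['tool_pos'],o['wrist_force'],np.abs(o['qvel']).max())
E
```

```text
side tray [{'bbox': [306.6, 289.4, 65.0, 85.6], 'p': 0.95}]
side tumbler_mid [{'bbox': [319.6, 212.7, 40.3, 54.0], 'p': 0.78}]
side beater_mid [{'bbox': [349.8, 338.6, 203.5, 126.0], 'p': 0.62}]
side basin [{'bbox': [141.4, 134.9, 119.9, 82.7], 'p': 0.55}]
tray front top in safe -0.11546191820158916 0.08907552798360026
tray front top in safe -0.11172390509431968 -0.09175255330019191
scene tray [{'bbox': [188.6, 241.3, 90.0, 21.0], 'p': 0.81}]
scene tumbler_mid [{'bbox': [303.5, 229.4, 35.8, 61.2], 'p': 0.91}]
scene beater_mid [{'bbox': [110.0, 260.4, 57.1, 138.4], 'p': 0.94}]
scene basin [{'bbox': [385.7, 147.3, 118.1, 73.7], 'p': 0.91}]
[0.5575 0.0003 0.2083] [ 0.8924 -0.7095 -0.0046] 0.0027301886594958426
```

View pics/side5.png

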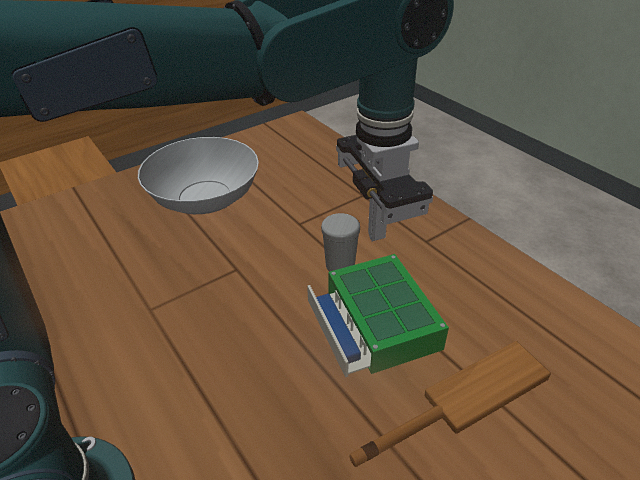

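View pics/scene5.png

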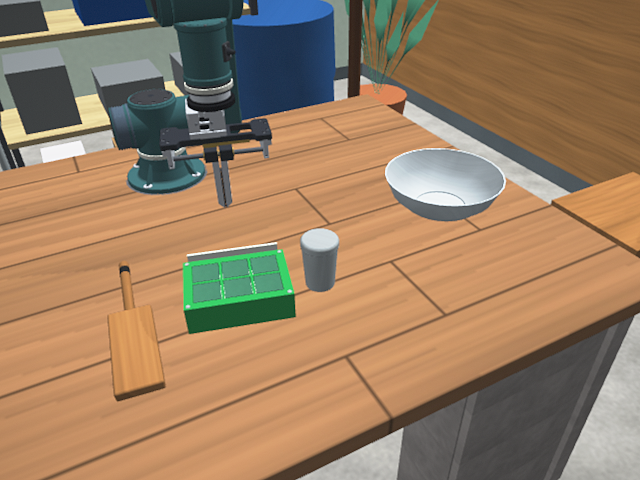

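Both pictures show the tray about 45 mm out and the hand clear at z ≈ 0.21. The lid is intact and level, and the tumbler, beater and basin are where they were.

```bash
python3 -c "
from bench import ticket; print(ticket.close_job())"
```

```text
the job is handed in; nothing more can be done
None
```

The soap tray is open: the catch was pad 2 (middle front), and pressing it down let the tray spring out by itself. I handed the job in at about 10 s of the 48 s allowed.

- **Feeling for the catch:** With the fingers closed I touched pads 4, 5 and 3. All three were rigid, giving 5–8 N with no travel and z steady at 60.3 mm. Pad 2 gave at about 4–5 N, so I did not touch pads 0 and 1.
- **Pressing:** I pressed pad 2 down to its stop, about 7 mm. The highest vertical force I read was about 16 N, well under the 60 N that cracks the lid. Force was only read at the end of each move, so a brief higher peak in between would not show.
- **Last checks:** The tray front measured 42–45 mm out in the side picture. The tumbler, beater and basin detections stayed within a few pixels of where they started; the largest shifts were about 5 px, in box sizes, and nothing looks moved in the pictures. The hand was at rest about 0.21 m above the plank, touching nothing. No check failed or disagreed.

One early move call was refused as "invalid input" before the arm moved. It had no effect on the job.

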